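# Park the print-parts tray under the bench riser

## Task

Slide the low steel tray, with the two printed parts standing in it, back end first into the bay under the bench riser until its back wall meets the sprung buffer somewhere inside; press it home with a steady push of about 8 newtons (never 20 or more) for a good second, then let go so that it stays in, touching the buffer. Nothing may touch the underside of the riser, the two parts must stay standing in the tray, and the other things on the bench must be left where they are.

Things in the scene. Friction and masses are not known exactly. Their poses are not given: they have to be found in the camera images.
- tray: Loose bare-steel tray, 0.25 to 0.45 kg, flat on the bench. An open pan 120 x 120 mm, 26 mm high, floor and walls 4 mm, plus a flat front tongue 60 mm wide and 6 mm thick reaching 110 mm in front of the pan's centre, with an upright grip fin on it. Origin: centre of the pan's underside. +x points from the fin to the back wall (the end that goes in first), z up.
- tray_fin (a point): Top centre of the tray's upright fin: 85 mm in front (-x) of the tray's origin and 62 mm above the bench. The fin is 12 mm thick across (tray y), 36 mm long (tray x) and stands from 6 to 62 mm above the bench, 7 mm clear of the pan's front wall. Pinch it across its thickness from above; bearing down on it adds friction under the tray.
- tray_back (a point): Middle of the outside of the tray's back wall, 60 mm behind (+x) the tray's origin, 13 mm up. This wall meets the buffer. The tray's friction on the bench (roughly 1 to 4 N) adds to the push felt in the hand; let go, the tray is pushed back a little by the buffer and friction then holds it there, still touching.
- riser: Fixed low bench riser: plywood deck 210 deep x 270 wide on two aluminium cheeks, a 45 mm high black control box on it from 130 mm behind its front edge. Origin: centre of the bay's mouth, on the bench, flush with the deck's front edge; +x points straight into the bay, z up. The bay is 134 mm wide between the cheeks (7 mm spare each side of the tray) and 48 mm high; deck top 63 mm up.
- underside: Thin white panel under the deck, over the whole bay; its lower face is 48 mm above the bench, 12 mm above the parts' highest point. It must not be touched. Origin: at the riser's origin, same axes.
- stop: Fixed cross bar 180 mm inside the bay; its origin and axes are the riser's, at the mouth. It carries a sprung rubber buffer (44 mm wide, centred, 5 to 27 mm up) facing the mouth. How far that is screwed out is unmeasured and differs each time: its face is 70 to 105 mm inside the mouth (fin centre then 75 to 40 mm outside) and must be felt for. It yields 1 mm per 4.5 N, at most 10 mm.
- part_ring: Loose printed grey cup, 38 mm across, 30 mm high, standing in the tray. Origin: centre of its underside.
- part_bracket: Loose printed white L-bracket, foot 36 x 30 mm, 32 mm high, standing in the tray. Origin: centre of its underside.
- cup: Bystander: paper cup, 72 mm across, 85 mm high, to the left of the riser. Origin: centre of its underside, as for all bystanders.
- block_a: Bystander: printed grey 30 mm block near the riser's right side.
- block_b: Bystander: printed white 30 mm block on the right front of the riser's deck, about 105 mm right of the centre line.
- tape: Bystander: roll of tape lying flat, 100 mm across, 24 mm high, to the left.
- scraper: Bystander: scraper 200 mm long lying on the right.
- spanner: Bystander: spanner 170 mm long lying on the left.
- glue: Bystander: small white jar, 36 mm across, 90 mm high, on the right.
Mind the look-alikes: they are no part of the job. Leave any red look-alike of the tray alone. What is shaped like the part_ring but orange is not meant.

How it is judged:
By the outcome, as a careful person would: the job done as asked, in the order asked, and still so for the second after the job is handed in, with the robot touching nothing.
It also fails if it takes over 50 s, if anything falls off the work surface, if the arm or the gripper's body presses on something with over 40 N, if the wrist force passes 120 N, or if a joint passes its speed limit or range.

## Robot

A 6-joint arm with a two-finger parallel gripper is mounted at the origin on the work surface. World frame = base frame: x ahead of the robot, y to its left, z up, the work surface at z = 0. Lengths are in mm, angles in rad, forces in N, time in s.
With the tool pointing down it reaches from about 350 to 725 mm from the base axis. Payload 6 kg.
Tool frame: the origin (TCP) lies midway between the tips of the shut fingers; the grasp point (between the pads) lies 19 mm behind it; z points along the fingers, y is the direction in which the jaws open and shut (so a half turn about z gives the same grasp; the last joint's range is limited). The gripper opens to 85 mm and grips with 20 to 120 N. Pads are 22 mm wide; open, the fingers measure 114 mm over their backs; the gripper's body (76 mm by 85 mm) begins 54 mm behind the grasp point. The pads swing forward as they close: fully open they stand 13 mm farther back than shut.
Start: joints at [1.456, 0.04, 0.085, 0, -1.615, -0.334], TCP at [260.303, 540.57, 231.261] pointing down, gripper open.
Joint ranges: [-2.56, 2.56], [-1.29, 2.01], [-1.08, 1.49], [-3.29, 1.98], [-2.81, -0.18], [-2.99, 2.99]. Speed limits (rad/s): [2.57, 2.57, 3.01, 3.14, 3.14, 3.14].

## Interface

Orientations are given as [roll, pitch, yaw] about the fixed x, y, z axes, in that order (R = Rz(yaw) Ry(pitch) Rx(roll)).
In Python, from bench import observe, get_image, get_calibration, job_done gives the robot as it stands. The module is installed in compiled form; this text tells all that it offers.
- The arm moves only by the shell command python3 -m pendant 'ROWS'. ROWS is JSON, one flat list of numbers, 7 for each row, row after row: the opening in per cent of the stroke, from 0 (shut) to 100 (fully open), then the shift along the tool's x, y, z in m, then the turn, a rotation vector about the tool's x, y, z in rad. In form: [claw, x, y, z, ax, ay, az, claw, x, y, z, ax, ay, az, ...]. A call has 1 to 12 rows; each row shifts and turns the pose as measured when the row begins, along the tool's axes as they then stand; what a row does not reach is not made up. A row lasts 1/8 s, in which the tool goes at most 62.5 mm and 10.7 degrees, less where a joint would pass 70% of its speed; a pose out of reach is approached as far as the arm can. A call with a gripper value outside its range is refused whole. The fingers move at their own pace and stop on an object; the grip force is fixed at half the most. Time passes only in rows, so rows that do not move let the fingers close. It gives the time, the measured TCP pose, the force and the opening at its end, in the units of the state.
- observe(): the state, without advancing time (a new reading comes with each control period).
- get_image(name): name is "scene" or "top" or "wrist"; returns (picture, depth): 420x560x3 uint8, red, green, blue; 420x560 float32, mm along the optical axis (not along the pixel's ray), 0 where there is no reading.
- get_calibration(name): a dict with "fx", "fy", "cx", "cy" (pixels), "extrinsics" (4x4, takes a point from world to camera coordinates); the wrist camera has in their place "tool_from_camera" (4x4, takes a point from camera to tool coordinates, whose origin is the TCP and whose axes are the flange's). Camera axes: x right, y down, z forward; pixel columns grow to the right and rows downward; lengths in mm; the calibration is good to about 2 mm. A picture is of the moment at which its call begins: read the wrist's pose just before it. get_calibration takes no time and is no camera call.
- job_done(): hands the job in, once; it reports no verdict.
The state is a dict: "clock": time; "joint_pos": joint angles; "qd": joint speeds; "joint_efforts": joint torques, N m; "eef_pos": TCP position; "orientation": TCP orientation; "ft_force": force on the tool from outside, world axes, zero at the start; "wrist_torque": the same for the moment, N m; "finger_gap": opening from 0.0 (shut) to 1.0 (fully open).
Only numpy, scipy, OpenCV 4.12 (cv2) and the standard library are available. Lean on these libraries where they do the work, as an engineer would, in place of code of your own. Each camera call takes 0.05 s, during which the arm holds its last target.

## Working session

There is one attempt and no reset: what is moved stays moved. The work goes in short steps, Python scripts to look and compute and a shell command to move; the robot and the scene stay as the last step left them, time stands still between calls to the robot, and variables do not carry over. Pictures are saved under pics/ and viewed, and the job is handed in when it is done.

```bash
mkdir -p pics
cat > h.py <<'E'
import numpy as np, cv2
from bench import *
def snap(n,f):
    im,d=get_image(n); cv2.imwrite(f'pics/{f}.png',im[:,:,::-1]); np.savez(f'pics/{f}.npz',im=im,d=d); return im,d
def load(f):
    z=np.load(f'pics/{f}.npz'); return z['im'],z['d']
def world(n,d,u,v,z=None):
    c=get_calibration(n); E=np.array(c['extrinsics']); Ei=np.linalg.inv(E)
    r=np.array([(u-c['cx'])/c['fx'],(v-c['cy'])/c['fy'],1])
    if z is None:
        dd=d[v-1:v+2,u-1:u+2]; dd=dd[dd>0]; return (Ei@np.r_[r*np.median(dd),1])[:3]
    o=Ei[:3,3]; w=Ei[:3,:3]@r; return o+w*(z-o[2])/w[2]
E
python3 - <<'E'
from h import *
s=observe(); print({k:np.round(v,3) for k,v in s.items()})
snap('scene','s0'); snap('top','t0')
print(get_calibration('top'))
E
```

```text
{'clock': np.float64(0.0), 'joint_pos': array([ 1.456,  0.041,  0.084, -0.   , -1.615, -0.334]), 'qd': array([ 0.001, -0.   ,  0.001,  0.   , -0.001,  0.003]), 'joint_efforts': array([-0.0000e+00, -3.6820e+01,  3.4742e+01,  6.9320e+00, -5.0000e-03,
       -0.0000e+00]), 'eef_pos': array([260.103, 540.341, 230.289]), 'orientation': array([ 3.14 , -0.   , -0.449]), 'ft_force': array([ 0.836,  0.924, -0.018]), 'wrist_torque': array([-0.009, -0.022, -0.005]), 'finger_gap': np.float64(1.002)}
{'fx': 534.7574137532881, 'fy': 534.7574137532881, 'cx': 283.5972432166401, 'cy': 210.33822804056692, 'extrinsics': array([[ 7.71583085e-03, -9.99931356e-01,  8.81756799e-03,
         1.11944128e+01],
       [-9.93346830e-01, -8.67764556e-03, -1.14833678e-01,
         5.34528993e+02],
       [ 1.14902311e-01, -7.87286597e-03, -9.93345598e-01,
         1.24164587e+03],
       [ 0.00000000e+00,  0.00000000e+00,  0.00000000e+00,
         1.00000000e+00]])}
```

View pics/s0.png

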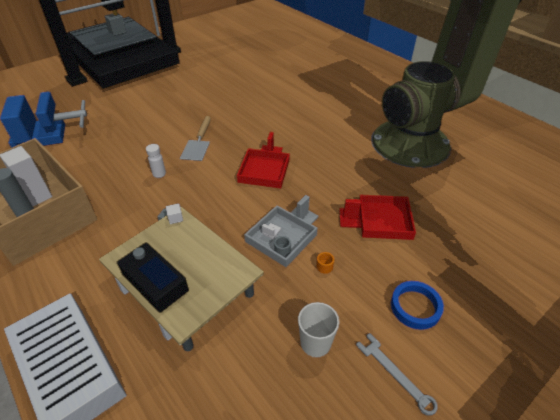

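View pics/t0.png

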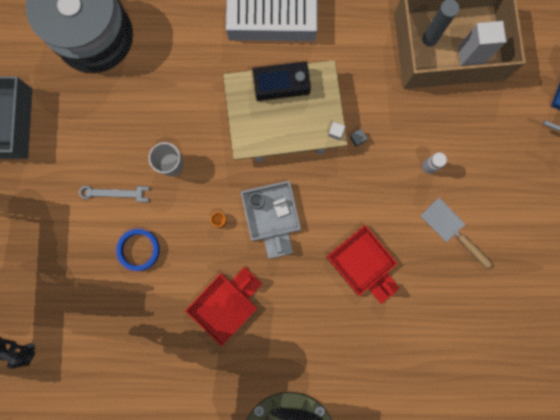

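The scene has three trays. The grey one in the top view at (271,212), with its fin at about (278,245), is bare steel and holds the grey cup and white bracket, so it is the one meant. The red ones at (223,309) and (362,261) are look-alikes, and so is the orange ring at (218,220). I'll confirm this in an enlarged crop.

Run:
```python
from h import *
im,d=load('t0')
c=im[50:270,200:390,::-1]; 
cv2.imwrite('pics/t0c.png',cv2.resize(c[:115],None,fx=4,fy=4,interpolation=cv2.INTER_CUBIC))
cv2.imwrite('pics/t0d.png',cv2.resize(im[170:270,220:320,::-1],None,fx=6,fy=6,interpolation=cv2.INTER_CUBIC))
```

```text
(no output)
```

View pics/t0c.png

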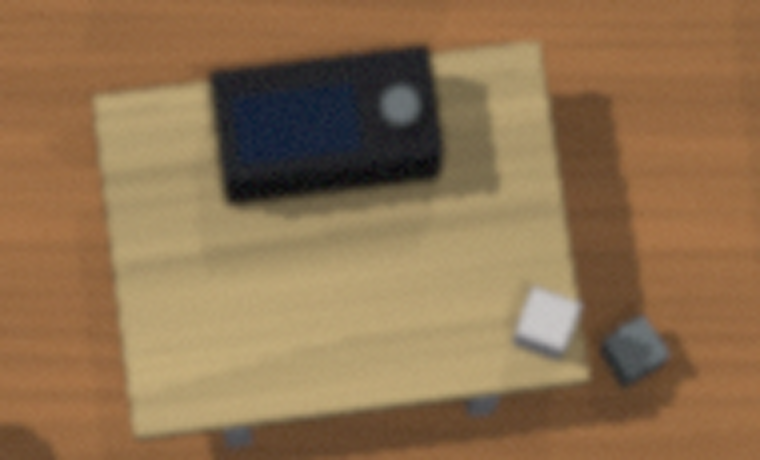

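View pics/t0d.png

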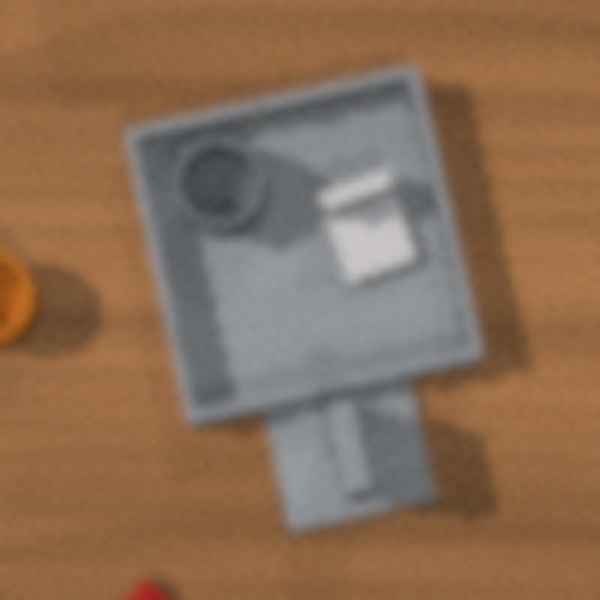

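Run:
```python
from h import *
def P(x,y,k,ox,oy,z): return world('top',None,(x+.5)/k-.5+ox,(y+.5)/k-.5+oy,z)
def fit(obj,img):
    obj=np.array(obj,float);img=np.array(img)[:,:2]
    a=obj-obj.mean(0);b=img-img.mean(0)
    th=np.arctan2((a[:,0]*b[:,1]-a[:,1]*b[:,0]).sum(),(a*b).sum())
    R=np.array([[np.cos(th),-np.sin(th)],[np.sin(th),np.cos(th)]])
    t=img.mean(0)-R@obj.mean(0); return th,t,R,np.round((obj@R.T+t-img),1)
T=[P(x,y,6,220,170,26) for x,y in [(127,130),(417,68),(483,358),(188,422)]]
th,t,R,e=fit([(60,60),(60,-60),(-60,-60),(-60,60)],T);print('tray',th,t,e.tolist(),'fin',R@[-85,0]+t)
F=[P(x,y,6,220,170,62) for x,y in [(332,403),(352,402),(370,492),(347,497)]]
print('fin',np.mean(F,0)); 
D=[P(x,y,4,200,50,63) for x,y in [(95,95),(540,42),(590,380),(135,437)]]
th2,t2,R2,e=fit([(210,135),(210,-135),(0,-135),(0,135)],D);print('riser',th2,t2,e.tolist())
print('tray in riser',R2.T@(t-t2), th-th2, 'fin', R2.T@(R@[-85,0]+t-t2))
im,d=load('t0'); 
for u,v in [(278,245),(277,247),(279,249),(240,110),(300,180),(245,215),(266,225)]: print(u,v,world('top',d,u,v))
```

```text
tray 0.22315735543825782 [535.02008414  47.50128329] [[0.1, 0.7], [0.5, -0.6], [-0.2, -0.3], [-0.4, 0.2]] fin [452.12778173  28.68995154]
fin [451.89532838  28.22323574  62.        ]
riser 0.13550045092256174 [668.89723948   0.88835597] [[0.2, 0.9], [0.8, -0.8], [-0.6, -0.3], [-0.4, 0.2]]
tray in riser [-126.35325459   64.27062136] 0.08765690451569608 fin [-211.02690499   56.82932252]
278 245 [450.30151387  28.10726975  62.62866193]
277 247 [445.71060027  30.36905292  62.07969559]
279 249 [441.15920585  25.72560588  61.91211825]
240 110 [768.70959749 120.87243993  63.91790899]
300 180 [613.53795116 -24.38727555  -1.53675308]
245 215 [525.4058467  108.97411414   3.11013078]
266 225 [501.41246438  57.7138427    3.89913626]
```

The crop shows bare steel with the grey cup and the white bracket standing in it. I'll start by turning the tool to the fin's yaw of 0.223.

```bash
cat >> h.py <<'E'
from scipy.spatial.transform import Rotation as Ro
def need(p,yaw):
    s=observe(); R=Ro.from_euler('xyz',s['orientation']); Rt=Ro.from_euler('xyz',[np.pi,0,yaw])
    print('t',s['clock'],'pos',np.round(s['eef_pos'],1),'rpy',np.round(s['orientation'],4),'F',np.round(s['ft_force'],2),'gap',round(float(s['finger_gap']),3))
    print('shift mm',np.round(R.inv().apply(np.array(p)-s['eef_pos']),1),'rotvec',np.round((R.inv()*Rt).as_rotvec(),4))
E
python3 -m pendant '[100,0,0,0,0,0,-0.168,100,0,0,0,0,0,-0.168,100,0,0,0,0,0,-0.168,100,0,0,0,0,0,-0.168]'
python3 -c "
from h import *
need([452.1,28.5,120],.2232)"
```

```text
clock: 0.6
eef_pos: [259.6, 539.7, 227.9]
orientation: [3.137, 0.003, 0.244]
ft_force: [-0.5, -0.3, 0.5]
finger_gap: 1.002
t 0.6 pos [259.6 539.7 227.9] rpy [3.137  0.0034 0.244 ] F [-0.51 -0.31  0.53] gap 1.002
shift mm [ 63.7 542.1 110.2] rotvec [0.0047 0.0034 0.0208]
```

```bash
python3 -m pendant '[100,0.005,0.045,0,0.005,0.003,0.02,100,0.005,0.045,0,0,0,0,100,0.005,0.045,0,0,0,0,100,0.005,0.045,0,0,0,0,100,0.005,0.045,0,0,0,0,100,0.005,0.045,0,0,0,0,100,0.005,0.045,0.005,0,0,0,100,0.005,0.045,0.005,0,0,0,100,0.005,0.045,0.01,0,0,0,100,0.005,0.045,0.01,0,0,0,100,0.005,0.045,0.01,0,0,0,100,0.005,0.03,0.01,0,0,0]'
python3 -c "
from h import *
need([452.1,28.5,120],.2232)"
```

```text
clock: 2.1
eef_pos: [438.6, 26.6, 173.4]
orientation: [3.138, 0.004, 0.231]
ft_force: [0.3, 0.6, 0.8]
finger_gap: 0.997
t 2.1 pos [438.6  26.6 173.4] rpy [3.138  0.0037 0.2309] F [0.32 0.65 0.8 ] gap 0.997
shift mm [13.7  1.  53.3] rotvec [0.0036 0.0037 0.0077]
```

```bash
python3 -m pendant '[100,0.013,0.001,0.025,0.0035,0.0035,0.0075,100,0,0,0.025,0,0,0,100,0,0,0,0,0,0]'
python3 - <<'E'
from h import *
need([452.1,28.5,25],.2232)
snap('wrist','w1')
s=observe(); c=get_calibration('wrist'); R=Ro.from_euler('xyz',s['orientation']).as_matrix()
def pix(p):
    q=R.T@(np.array(p)-s['eef_pos']); q=np.linalg.inv(c['tool_from_camera'])@np.r_[q,1]; return [round(float(c['fx']*q[0]/q[2]+c['cx'])),round(float(c['fy']*q[1]/q[2]+c['cy']))]
print('pred fin',pix([452.1,28.5,62]))
a=.2232
for dx,dy in [(18,6),(18,-6),(-18,-6),(-18,6)]: print(pix([452.1+dx*np.cos(a)-dy*np.sin(a),28.5+dx*np.sin(a)+dy*np.cos(a),62]))
E
```

```text
clock: 2.48
eef_pos: [451.2, 25.6, 120.3]
orientation: [3.141, 0.003, 0.218]
ft_force: [0.1, 0.2, 0.4]
finger_gap: 0.996
t 2.475 pos [451.2  25.6 120.3] rpy [3.1415e+00 3.0000e-03 2.1800e-01] F [0.15 0.16 0.38] gap 0.996
shift mm [ 1.8 -2.7 95.3] rotvec [ 0.0001  0.003  -0.0052]
pred fin [277, 225]
[266, 196]
[287, 196]
[287, 253]
[267, 253]
```

View pics/w1.png

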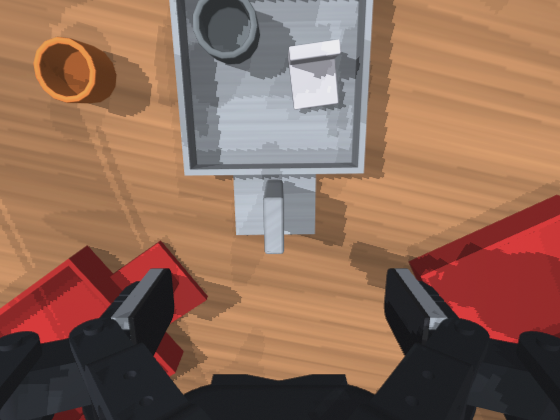

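The fin top spans columns 264–284 and rows 197–253. That is about 1.5 mm left of my estimate, so I'm correcting for it. The red tray's tongue clears the left finger's path by about 30 mm. Next I descend.

```bash
python3 -m pendant '[100,0.002,-0.0035,0.02,0,0.003,-0.005,100,0,0,0.03,0,0,0,100,0,0,0.03,0,0,0,100,0,0,0.01,0,0,0,100,0,0,0,0,0,0]'
python3 -c "
from h import *
need([451.9,29.3,25],.2232)"
```

```text
clock: 3.15
eef_pos: [457.6, 31.9, 38.0]
orientation: [3.141, -0.014, 0.226]
ft_force: [-0.4, -0.2, 0.4]
finger_gap: 1.0
t 3.15 pos [457.6  31.9  38. ] rpy [ 3.1414 -0.0143  0.2264] F [-0.44 -0.18  0.42] gap 1.0
shift mm [-6.4  1.2 13. ] rotvec [ 0.0001 -0.0143  0.0032]
```

```bash
python3 -m pendant '[100,-0.006,0.001,0.008,0,-0.014,0.003,100,0,0,0.004,0,0,0,100,0,0,0,0,0,0]'
python3 -c "
from h import *
need([451.9,29.3,25],.2232)"
```

```text
clock: 3.52
eef_pos: [453.4, 30.1, 28.3]
orientation: [-3.141, -0.004, 0.224]
ft_force: [0.7, 0.6, 0.8]
finger_gap: 1.0
t 3.525 pos [453.4  30.1  28.3] rpy [-3.1413 -0.0037  0.2237] F [0.68 0.58 0.81] gap 1.0
shift mm [-1.6  0.5  3.3] rotvec [-0.0003 -0.0037  0.0005]
```

```bash
python3 -m pendant '[60,-0.0015,0,0.003,0,-0.004,0,30,0,0,0,0,0,0,22,0,0,0,0,0,0,18,0,0,0,0,0,0]'
python3 -c "
from h import *
need([451.9,29.3,25],.2232)"
python3 -m pendant '[0,0,0,0,0,0,0,0,0,0,0,0,0,0,0,0,0,0,0,0,0]'
python3 -c "
from h import *
need([451.9,29.3,25],.2232)
snap('wrist','w2')"
```

```text
clock: 4.03
eef_pos: [452.2, 29.8, 25.7]
orientation: [-3.141, -0.0, 0.224]
ft_force: [-0.2, 0.5, 0.8]
finger_gap: 0.183
t 4.025 pos [452.2  29.8  25.7] rpy [-3.1413e+00 -3.0000e-04  2.2370e-01] F [-0.18  0.48  0.78] gap 0.183
shift mm [-0.4  0.4  0.7] rotvec [-0.0003 -0.0003  0.0005]
clock: 4.4
eef_pos: [452.3, 29.8, 25.8]
orientation: [-3.141, -0.001, 0.224]
ft_force: [0.3, 0.3, -0.3]
finger_gap: 0.134
t 4.4 pos [452.3  29.8  25.8] rpy [-3.1413e+00 -5.0000e-04  2.2370e-01] F [ 0.29  0.34 -0.27] gap 0.134
shift mm [-0.5  0.4  0.8] rotvec [-0.0003 -0.0005  0.0005]
```

View pics/w2.png

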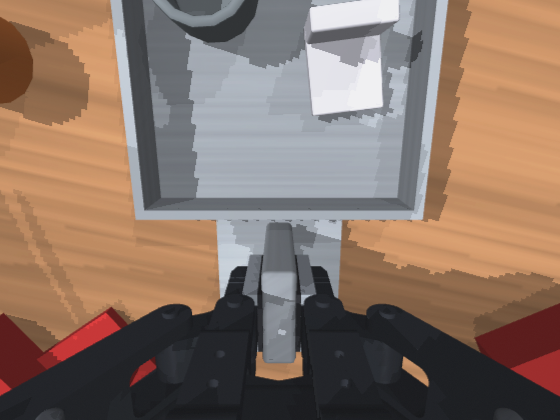

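Run:
```python
from h import *
for u,v,z in [(328,261,26),(366,228,26),(398,262,26),(330,258,0)]: 
    p=world('top',None,u,v,z)[:2]; a=.1355; R=np.array([[np.cos(a),-np.sin(a)],[np.sin(a),np.cos(a)]]); print(p,'riser',R.T@(p-[668.9,2.1]))
need([459.8,-26.4,26],.1355)
```

```text
[415.31809745 -90.35315931] riser [-263.74665245  -57.35042535]
[ 494.32498943 -181.09676475] riser [-197.72211211 -157.93497178]
[ 414.27096029 -256.1171579 ] riser [-287.17654468 -221.45356327]
[423.12393889 -97.57485872] riser [-256.98790868  -65.56038793]
t 4.45 pos [452.2  29.8  25.8] rpy [-3.1414e+00 -5.0000e-04  2.2380e-01] F [-0.16  0.02  0.29] gap 0.134
shift mm [-5.1 56.5 -0.2] rotvec [-0.0003 -0.0004  0.0883]
```

```bash
python3 -m pendant '[0,0,0.003,0,0,0,0.004,0,0,0.006,0,0,0,0.01,0,0,0.008,0,0,0,0.012,0,-0.001,0.008,0,0,0,0.012]'
python3 -c "
from h import *
need([459.8,-26.4,26],.1355)"
```

```text
clock: 4.95
eef_pos: [457.0, 4.8, 25.9]
orientation: [-3.14, -0.001, 0.185]
ft_force: [-0.2, 2.2, 1.3]
finger_gap: 0.134
t 4.95 pos [457.    4.8  25.9] rpy [-3.1399e+00 -1.4000e-03  1.8490e-01] F [-0.23  2.17  1.31] gap 0.134
shift mm [-3.  31.2 -0.2] rotvec [-0.0017 -0.0014  0.0494]
```

```bash
python3 -m pendant '[0,-0.001,0.008,0,-0.001,-0.001,0.012,0,-0.001,0.008,0,0,0,0.014,0,-0.001,0.006,0,0,0,0.012,0,0,0.004,0,0,0,0.006,0,0,0.001,0,0,0,0.002,0,0,0,0,0,0,0]'
python3 - <<'E'
from h import *
need([459.8,-26.4,26],.1355)
snap('top','t2'); snap('wrist','w3')
im,d=load('t2')
cv2.imwrite('pics/t2c.png',cv2.resize(im[50:270,210:370,::-1],None,fx=3.6,fy=3.6,interpolation=cv2.INTER_CUBIC)[:600*2][:792])
E
```

```text
clock: 5.7
eef_pos: [458.6, -25.1, 25.9]
orientation: [-3.141, -0.001, 0.134]
ft_force: [0.2, 1.4, 0.1]
finger_gap: 0.133
t 5.7 pos [458.6 -25.1  25.9] rpy [-3.1409e+00 -5.0000e-04  1.3390e-01] F [0.22 1.44 0.15] gap 0.133
shift mm [ 1.   1.4 -0.1] rotvec [-0.0007 -0.0005 -0.0016]
```

View pics/t2c.png

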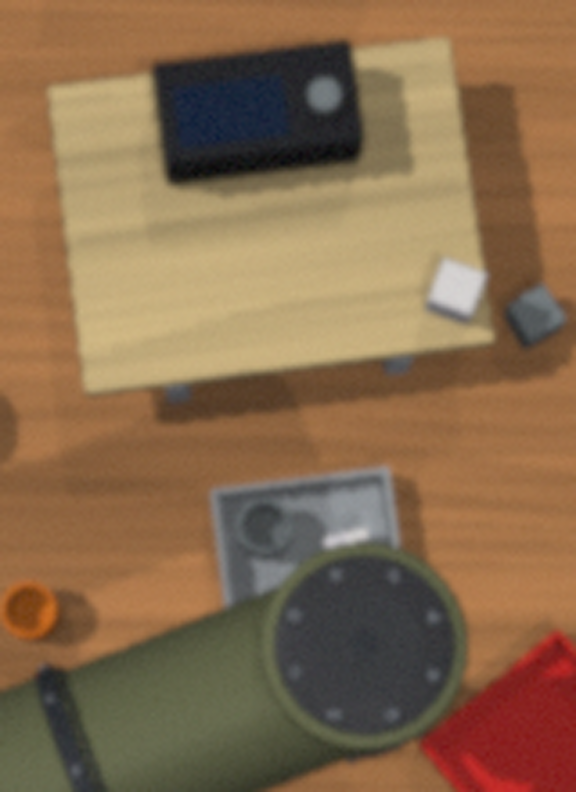

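View pics/w3.png

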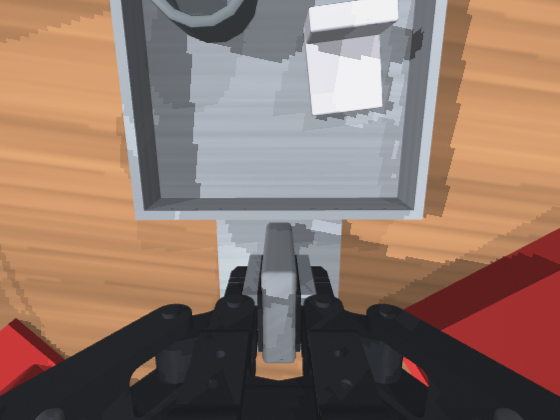

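Run:
```python
from h import *
a=.1355; R=np.array([[np.cos(a),-np.sin(a)],[np.sin(a),np.cos(a)]])
k=3.6
for x,y,z in [(212,489,26),(389,467,26),(84,392,63),(494,341,63),(50,88,63),(449,40,63)]:
    print(R.T@(world('top',None,(x+.5)/k-.5+210,(y+.5)/k-.5+50,z)[:2]-[668.9,.9]))
```

```text
[-66.55045971  60.83979475]
[-66.6877593  -58.32519896]
[  1.26974701 135.5705886 ]
[   1.35612123 -134.22947908]
[207.87741541 133.97862664]
[ 207.87301647 -133.31387555]
```

```bash
python3 -m pendant '[0,0.003,0.0005,0,0,0,-0.001,0,0.006,0.0005,0,0,0,0,0,0.01,0,0,0,0,0,0,0.01,0,0,0,0,0,0,0.01,0,0,0,0,0,0,0.008,0,0,0,0,0,0,0.004,0,0,0,0,0,0,0.001,0,0,0,0,0]'
python3 - <<'E'
from h import *
need([668.9-.9908*81,2.1-.1351*81,26],.1355)
snap('top','t3')
im,d=load('t3')
cv2.imwrite('pics/t3c.png',cv2.resize(im[110:240,210:350,::-1],None,fx=4.5,fy=4.5,interpolation=cv2.INTER_CUBIC))
E
```

```text
clock: 6.8
eef_pos: [512.5, -19.9, 25.8]
orientation: [3.14, 0.004, 0.135]
ft_force: [-5.8, -0.0, 4.3]
finger_gap: 0.131
t 6.8 pos [512.5 -19.9  25.8] rpy [3.1399 0.004  0.1347] F [-5.8  -0.04  4.33] gap 0.131
shift mm [77.  -0.7 -0.5] rotvec [ 0.0017  0.004  -0.0008]
```

View pics/t3c.png

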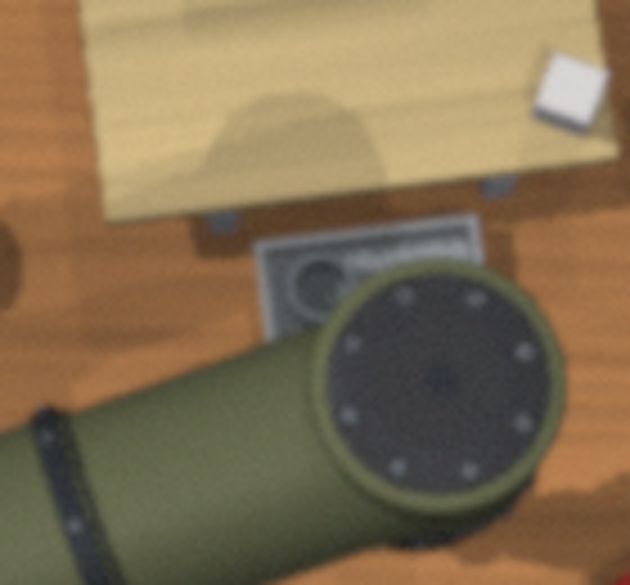

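```bash
python3 -m pendant '[0,0.003,-0.0005,-0.0004,0.002,0.004,0,0,0.005,0,0,0,0,0,0,0.006,0,0,0,0,0,0,0.006,0,0,0,0,0]'
python3 - <<'E'
from h import *
need([668.9-.9908*81,2.1-.1351*81,26],.1355)
E
```

```text
clock: 7.35
eef_pos: [532.4, -16.7, 25.9]
orientation: [-3.141, 0.001, 0.135]
ft_force: [-5.0, -1.1, 2.6]
finger_gap: 0.134
t 7.35 pos [532.4 -16.7  25.9] rpy [-3.1412e+00  7.0000e-04  1.3480e-01] F [-5.   -1.07  2.58] gap 0.134
shift mm [56.8 -0.2 -0.2] rotvec [-0.0004  0.0007 -0.0007]
```

```bash
python3 -m pendant '[0,0.005,0,-0.0003,0,0.001,0,0,0.006,0,0,0,0,0,0,0.006,0,0,0,0,0,0,0.006,0,0,0,0,0,0,0.006,0,-0.0002,0,0,0,0,0.006,0,0,0,0,0,0,0.005,0,0,0,0,0]'
python3 - <<'E'
from h import *
need([668.9-.9908*81,2.1-.1351*81,26],.1355)
E
```

```text
clock: 8.22
eef_pos: [574.9, -10.9, 25.8]
orientation: [-3.141, 0.0, 0.135]
ft_force: [-4.9, -0.2, 2.2]
finger_gap: 0.134
t 8.225 pos [574.9 -10.9  25.8] rpy [-3.1413e+00  4.0000e-04  1.3470e-01] F [-4.9  -0.2   2.18] gap 0.134
shift mm [13.9 -0.2 -0.2] rotvec [-0.0003  0.0004 -0.0008]
```

```bash
python3 -m pendant '[0,0.004,0,-0.0003,0,0,0,0,0.004,0,0,0,0,0,0,0.004,0,0,0,0,0]'
python3 -m pendant '[0,0.002,0,-0.0002,0,0,0,0,0.002,0,0,0,0,0,0,0.002,0,0,0,0,0]'
python3 -m pendant '[0,0.002,0,0,0,0,0]'
```

```text
clock: 8.6
eef_pos: [587.7, -9.1, 25.9]
orientation: [-3.141, 0.0, 0.135]
ft_force: [-3.0, -0.2, 1.2]
finger_gap: 0.137
clock: 8.98
eef_pos: [594.1, -8.2, 25.9]
orientation: [-3.141, 0.0, 0.135]
ft_force: [-3.0, -0.1, 1.0]
finger_gap: 0.131
clock: 9.1
eef_pos: [596.2, -7.8, 25.9]
orientation: [-3.141, 0.0, 0.135]
ft_force: [-2.4, -0.6, 0.8]
finger_gap: 0.133
```

```bash
python3 -m pendant '[0,0.0015,0,0,0,0,0]'
python3 -m pendant '[0,0.0015,0,0,0,0,0]'
```

```text
clock: 9.22
eef_pos: [597.8, -7.7, 25.9]
orientation: [-3.141, 0.0, 0.135]
ft_force: [-1.7, -0.2, 1.5]
finger_gap: 0.131
clock: 9.35
eef_pos: [599.3, -7.5, 25.9]
orientation: [-3.141, 0.0, 0.135]
ft_force: [-2.4, 0.5, 0.3]
finger_gap: 0.134
```

```bash
python3 -m pendant '[0,0.0015,0,0,0,0,0]'
```

```text
clock: 9.48
eef_pos: [600.9, -7.2, 25.9]
orientation: [-3.141, 0.0, 0.135]
ft_force: [-2.4, 0.1, 0.5]
finger_gap: 0.135
```

```bash
python3 -m pendant '[0,0.0015,0,0,0,0,0]'
```

```text
clock: 9.6
eef_pos: [602.5, -7.0, 25.9]
orientation: [-3.141, 0.0, 0.135]
ft_force: [-2.2, 0.1, 0.8]
finger_gap: 0.136
```

```bash
python3 -m pendant '[0,0.0015,0,0,0,0,0,0,0.001,0,0,0,0,0]'
```

```text
clock: 9.85
eef_pos: [605.2, -6.7, 25.9]
orientation: [-3.141, 0.0, 0.135]
ft_force: [-2.1, 0.1, 0.7]
finger_gap: 0.133
```

```bash
python3 -m pendant '[0,0.0015,0,0,0,0,0,0,0.001,0,0,0,0,0]'
```

```text
clock: 10.1
eef_pos: [607.8, -6.3, 25.9]
orientation: [-3.141, 0.0, 0.135]
ft_force: [-2.8, -0.5, 1.2]
finger_gap: 0.129
```

```bash
python3 -m pendant '[0,0.0015,0,0,0,0,0,0,0.001,0,0,0,0,0]'
```

```text
clock: 10.35
eef_pos: [609.9, -6.1, 25.9]
orientation: [-3.141, 0.002, 0.135]
ft_force: [-7.7, -0.8, 2.3]
finger_gap: 0.132
```

Contact: the force has jumped from 2.3 N to 7.7 N. I'll press a little more.

```bash
python3 -m pendant '[0,0.0005,0,0,0,0,0]'
```

```text
clock: 10.48
eef_pos: [609.9, -6.1, 25.9]
orientation: [-3.141, 0.003, 0.135]
ft_force: [-6.3, 0.1, 2.5]
finger_gap: 0.133
```

```bash
python3 -m pendant '[0,0.0005,0,0,0,0,0]'
```

```text
clock: 10.6
eef_pos: [609.9, -6.1, 25.9]
orientation: [-3.141, 0.004, 0.135]
ft_force: [-6.5, -0.1, 3.1]
finger_gap: 0.133
```

```bash
python3 -m pendant '[0,0.0009,0,-0.0002,0,0.003,0]'
```

```text
clock: 10.72
eef_pos: [610.2, -6.2, 26.0]
orientation: [-3.141, 0.003, 0.135]
ft_force: [-6.1, -0.2, 2.1]
finger_gap: 0.135
```

```bash
python3 -m pendant '[0,0.0009,0,0,0,0.001,0]'
```

```text
clock: 10.85
eef_pos: [610.2, -6.2, 25.9]
orientation: [-3.141, 0.004, 0.135]
ft_force: [-7.7, -1.0, 3.4]
finger_gap: 0.132
```

```bash
python3 -m pendant '[0,0.0013,0,-0.0001,0,0.001,0]'
```

```text
clock: 10.98
eef_pos: [610.5, -6.3, 26.0]
orientation: [-3.141, 0.006, 0.135]
ft_force: [-10.3, -0.6, 4.2]
finger_gap: 0.135
```

```bash
python3 -m pendant '[0,0.0013,0,-0.0001,0,0.001,0]'
```

```text
clock: 11.1
eef_pos: [610.6, -6.4, 26.1]
orientation: [-3.142, 0.007, 0.135]
ft_force: [-10.2, -0.3, 4.4]
finger_gap: 0.13
```

Holding at about 10 N in the hand, which is roughly 8 N on the buffer plus 2 N of friction.

```bash
python3 -m pendant '[0,0.0012,0,-0.0001,0,0.002,0,0,0.0012,0,-0.0001,0,0.002,0,0,0.0012,0,-0.0001,0,0.002,0]'
```

```text
clock: 11.48
eef_pos: [610.9, -6.4, 26.4]
orientation: [-3.142, 0.009, 0.136]
ft_force: [-9.2, -1.1, 4.2]
finger_gap: 0.13
```

```bash
python3 -m pendant '[0,0.0012,0,-0.0001,0,0.002,0,0,0.0012,0,-0.0001,0,0.002,0,0,0.0012,0,-0.0001,0,0.002,0]'
```

```text
clock: 11.85
eef_pos: [611.0, -6.5, 26.6]
orientation: [-3.142, 0.011, 0.136]
ft_force: [-10.0, 0.8, 5.1]
finger_gap: 0.132
```

```bash
python3 -m pendant '[0,0.0012,0,-0.0001,0,0.002,0,0,0.0012,0,-0.0001,0,0.002,0,0,0.0012,0,-0.0001,0,0.002,0]'
```

```text
clock: 12.22
eef_pos: [611.1, -6.5, 26.9]
orientation: [-3.141, 0.013, 0.136]
ft_force: [-9.8, -0.2, 4.9]
finger_gap: 0.136
```

```bash
python3 -m pendant '[0,0.0012,0,0,0,0.005,0,0,0.0012,0,0,0,0.005,0,0,0.0011,0,0,0,0.005,0]'
```

```text
clock: 12.6
eef_pos: [611.0, -6.5, 26.2]
orientation: [-3.141, 0.006, 0.137]
ft_force: [-9.0, -0.9, 2.9]
finger_gap: 0.129
```

```bash
python3 -m pendant '[0,0.0004,0,0,0,0.005,0,0,0.0001,0,0.0001,0,0.005,0,0,0,0,0,0,0.005,0]'
```

```text
clock: 12.98
eef_pos: [610.9, -6.4, 25.9]
orientation: [-3.141, -0.008, 0.137]
ft_force: [-1.9, -0.0, 1.0]
finger_gap: 0.134
```

Run:
```python
from h import *
snap('scene','s4'); snap('wrist','w4')
im,d=load('s4')
cv2.imwrite('pics/s4c.png',cv2.resize(im[170:310,150:350,::-1],None,fx=4,fy=4,interpolation=cv2.INTER_CUBIC))
need([610,-6,26],.1355)
```

```text
t 13.075 pos [610.9  -6.4  25.9] rpy [-3.1413 -0.0077  0.1371] F [-1.12  0.5   2.01] gap 0.134
shift mm [-0.8 -0.6 -0.1] rotvec [-0.0003 -0.0077  0.0016]
```

View pics/s4c.png

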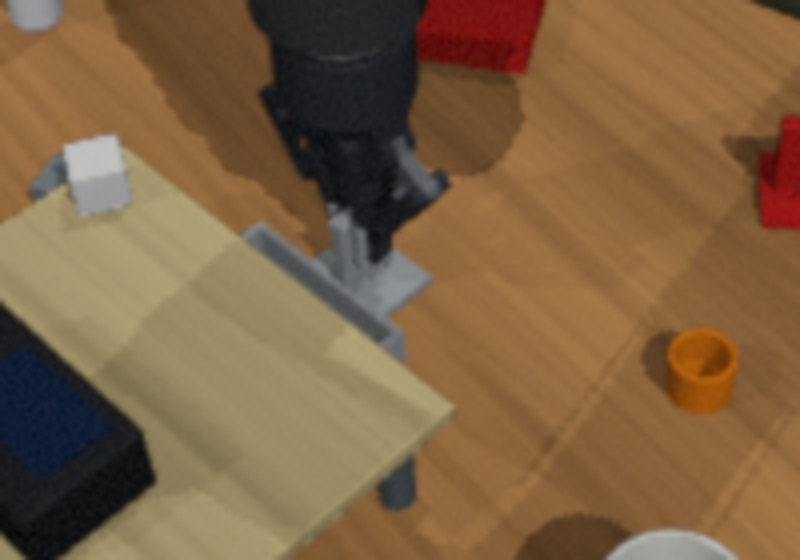

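View pics/w4.png

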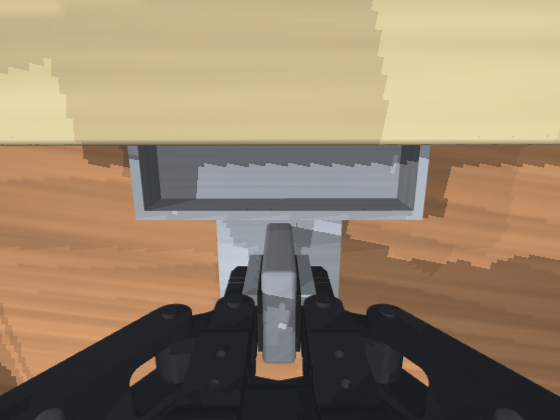

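The tray is in and aligned. Now I level the tool and open it gently.

```bash
python3 -m pendant '[0,0,0,0,0,-0.005,0,18,0,0,0,0,0,0,25,0,0,0,0,0,0,35,0,0,0,0,0,0,50,0,0,0,0,0,0]'
python3 -c "
from h import *
need([610,-6,26],.1355)"
```

```text
clock: 13.7
eef_pos: [612.9, -5.9, 26.6]
orientation: [-3.141, -0.007, 0.137]
ft_force: [-0.1, 0.0, -0.2]
finger_gap: 0.498
t 13.7 pos [612.9  -5.9  26.6] rpy [-3.1409 -0.0071  0.1371] F [-0.1   0.   -0.21] gap 0.498
shift mm [-2.9 -0.3  0.6] rotvec [-0.0007 -0.0071  0.0016]
```

```bash
python3 -m pendant '[60,-0.002,0,-0.01,0,-0.007,0,60,0,0,-0.025,0,0,0,60,0,0,-0.04,0,0,0,60,0,0,-0.04,0,0,0,60,0,0,-0.04,0,0,0,60,-0.03,0,-0.03,0,0,0,60,-0.04,0,-0.03,0,0,0,60,-0.04,0,0,0,0,0,60,-0.04,0,0,0,0,0,60,-0.03,0,0,0,0,0,60,0,0,0,0,0,0]'
python3 - <<'E'
from h import *
need([610,-6,26],.1355)
snap('scene','s5'); snap('wrist','w5'); snap('top','t5')
im,d=load('t5')
cv2.imwrite('pics/t5c.png',cv2.resize(im[50:270,210:370,::-1],None,fx=3.6,fy=3.6,interpolation=cv2.INTER_CUBIC)[:792])
E
```

```text
clock: 15.08
eef_pos: [426.8, -33.1, 258.1]
orientation: [-3.141, -0.009, 0.137]
ft_force: [-0.3, 0.5, 0.5]
finger_gap: 0.597
t 15.075 pos [426.8 -33.1 258.1] rpy [-3.141  -0.0088  0.1366] F [-0.26  0.54  0.46] gap 0.597
shift mm [183.1  -1.7 233.8] rotvec [-0.0006 -0.0088  0.0011]
```

View pics/s5.png

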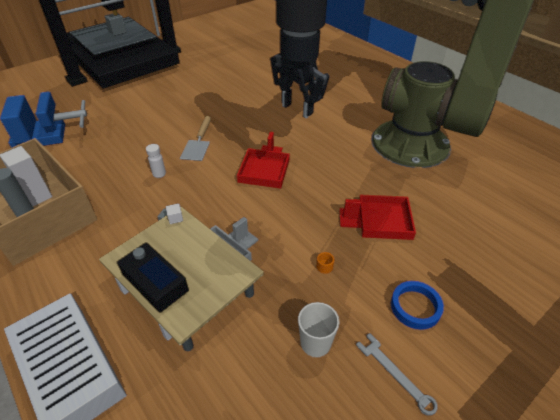

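View pics/w5.png

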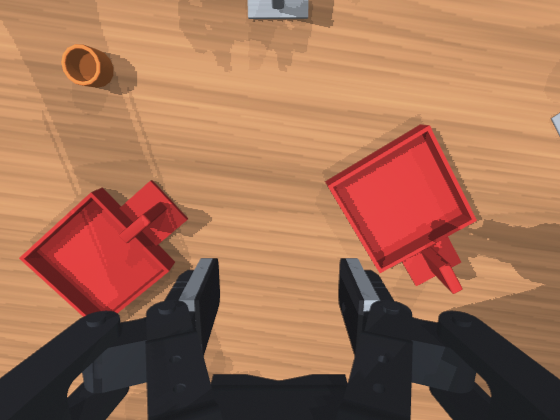

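View pics/t5c.png

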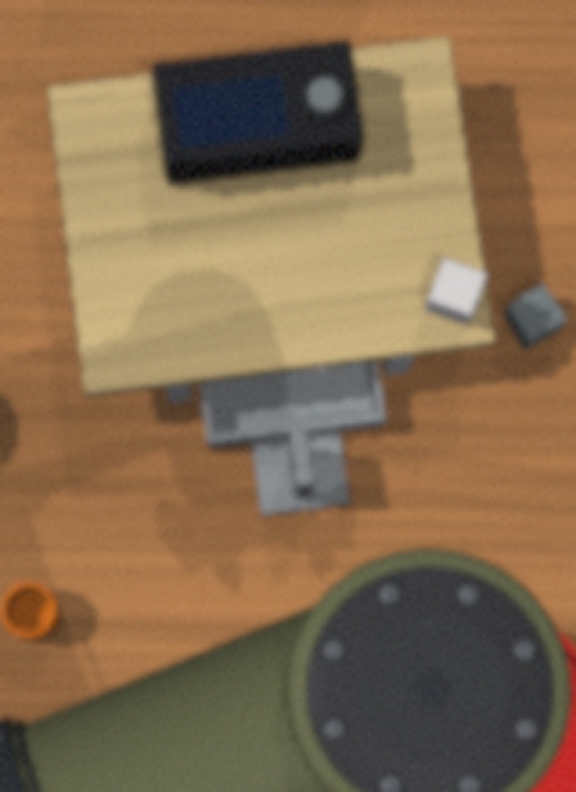

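Run:
```python
from h import *
a=.1355; R=np.array([[np.cos(a),-np.sin(a)],[np.sin(a),np.cos(a)]]);k=3.6
W=lambda x,y,z: world('top',None,(x+.5)/k-.5+210,(y+.5)/k-.5+50,z)[:2]
L,Q=W(207,446,26),W(385,422,26)
print(L,Q); m=(L+Q)/2; print('riser',R.T@(L-[668.9,.9]),R.T@(Q-[668.9,.9]),'yaw',np.arctan2(*(Q-L)[::1]), 'fin world',m-R@[25,0])
im,d=load('t5')
cv2.imwrite('pics/t5e.png',cv2.resize(im[145:200,255:325,::-1],None,fx=10,fy=10,interpolation=cv2.INTER_CUBIC))
i0,_=load('t0'); s0,_=load('s0'); s5,_=load('s5')
cv2.imwrite('pics/dif.png',cv2.absdiff(s0,s5)*2)
```

```text
[623.80442563  55.85268927] [641.23797975 -63.20538685]
riser [-37.25889941  60.54075735] [-36.06819168 -59.78104664] yaw 2.9961969503273553 fin world [607.75035489  -7.05349241]
```

View pics/t5e.png

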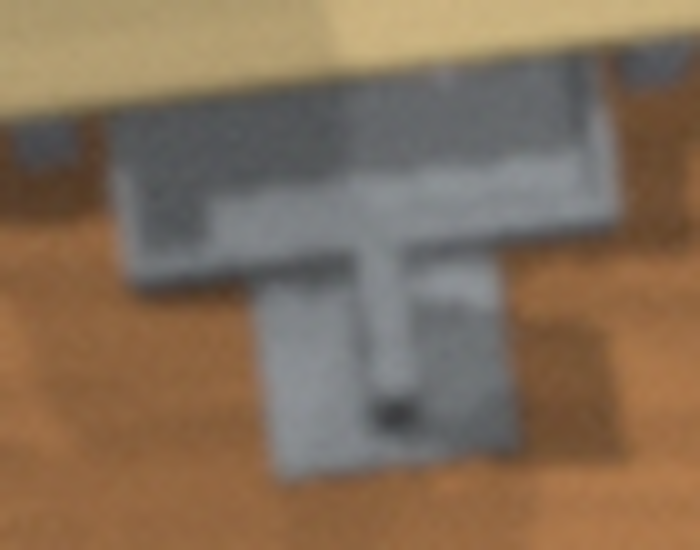

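View pics/dif.png

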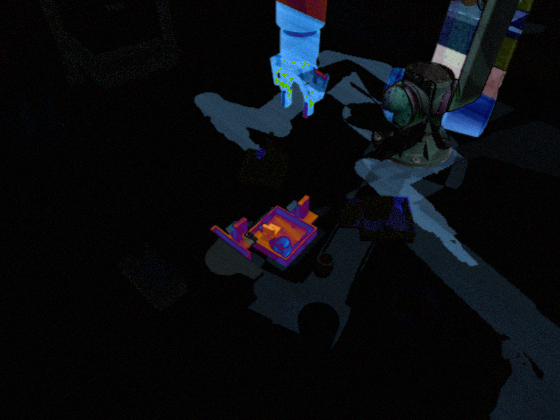

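Nothing else has moved. I want one look into the bay to check the parts, so I'm working out a tilted wrist view.

Run:
```python
from h import *
c=get_calibration('wrist'); T=np.array(c['tool_from_camera']); print(np.round(T,2),c['fx'])
s=observe(); print(s['joint_pos'])
R0=Ro.from_euler('xyz',s['orientation'])
for th in (.4,.6,.8):
    R=R0*Ro.from_rotvec([0,th,0]); print(th,'cam rel TCP',R.apply(T[:3,3]),'dir',R.apply(T[:3,2]))
```

```text
[[   0.     -0.96   -0.28   67.8 ]
 [   1.      0.      0.     -1.37]
 [   0.     -0.28    0.96 -142.89]
 [   0.      0.      0.      1.  ]] 356.90860038237867
[ 4.00489096e-01 -4.25606897e-01 -2.70910612e-01  1.35647254e-03
 -1.72028002e+00  1.30670058e+00]
0.4 cam rel TCP [  5.71681012   2.15364816 158.05017014] dir [ 0.12517261  0.01697643 -0.99198973]
0.6 cam rel TCP [-25.50980258  -2.12539782 156.08301975] dir [ 0.31793151  0.04338837 -0.94712038]
0.8 cam rel TCP [-55.72682508  -6.26567314 147.89333557] dir [ 0.49801679  0.068061   -0.86449232]
```

```bash
python3 -m pendant '[60,0,0,0,0,0.18,0,60,0,0,0,0,0.18,0,60,0,0,0,0,0.18,0,60,0,0,0,0,0.18,0,60,0,0,0,0,0.18,0,60,0,0,0,0,0.18,0]'
python3 -c "
from h import *
need([510,-21,115],.1355)
print(observe()['joint_pos'])"
```

```text
clock: 15.98
eef_pos: [503.1, -43.3, 279.0]
orientation: [3.139, -1.031, 0.16]
ft_force: [0.8, 0.5, -1.0]
finger_gap: 0.6
t 15.975 pos [503.1 -43.3 279. ] rpy [ 3.1389 -1.0312  0.1597] F [ 0.78  0.48 -0.99] gap 0.6
shift mm [-135.4  -21.2   93.1] rotvec [-0.01   -1.0312  0.0206]
[ 0.50631868 -1.28608572 -1.07859214  0.4141326  -0.81916069  1.09555729]
```

```bash
python3 -c "
from h import *
need([540,-18,200],.1355);need([540,-18,130],.1355)"
python3 -m pendant '[60,0.01,-0.002,0.015,0,0,0,60,0,-0.002,0.015,0,0,0]'
python3 -c "
from h import *
need([540,-18,130],.1355)
print(observe()['joint_pos'])
snap('wrist','w6')"
```

```text
t 15.975 pos [503.1 -43.3 279. ] rpy [ 3.1389 -1.0312  0.1597] F [ 0.78  0.48 -0.99] gap 0.6
shift mm [-47.  -19.3  75.2] rotvec [-0.01   -1.0312  0.0206]
t 15.975 pos [503.1 -43.3 279. ] rpy [ 3.1389 -1.0312  0.1597] F [ 0.78  0.48 -0.99] gap 0.6
shift mm [-107.1  -19.4  111.2] rotvec [-0.01   -1.0312  0.0206]
clock: 16.23
eef_pos: [534.1, -37.2, 275.1]
orientation: [3.141, -1.036, 0.153]
ft_force: [0.2, 0.2, -0.2]
finger_gap: 0.598
t 16.225 pos [534.1 -37.2 275.1] rpy [ 3.1406 -1.036   0.1535] F [ 0.19  0.22 -0.19] gap 0.598
shift mm [-120.4  -18.2   81.4] rotvec [-0.0084 -1.0359  0.0158]
[ 0.45762484 -1.13991992 -1.04594548  0.4165825  -0.69333339  1.08408082]
```

View pics/w6.png

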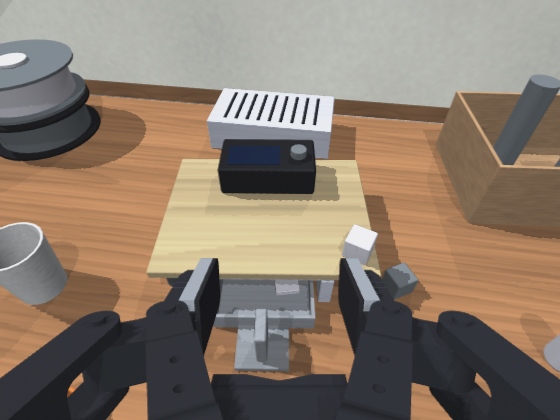

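The bracket's foot is already visible at (288,287). I'll go lower for a clearer look.

```bash
python3 -m pendant '[60,-0.02,-0.003,0.014,0,0,0,60,-0.02,-0.003,0.012,0,0,0,60,-0.02,-0.003,0.012,0,0,0,60,-0.02,-0.003,0.01,0,0,0,60,0,0,0,0,0,0]'
python3 -c "
from h import *
need([540,-18,130],.1355)
print(observe()['joint_pos'])
snap('wrist','w7')
im,d=load('w7')
cv2.imwrite('pics/w7c.png',cv2.resize(im[180:380,180:380,::-1],None,fx=3,fy=3,interpolation=cv2.INTER_CUBIC))"
```

```text
clock: 16.9
eef_pos: [553.9, -44.4, 195.8]
orientation: [-3.117, -0.994, 0.158]
ft_force: [-0.4, 0.0, 0.0]
finger_gap: 0.605
t 16.9 pos [553.9 -44.4 195.8] rpy [-3.1171 -0.9938  0.1577] F [-0.37  0.02  0.01] gap 0.605
shift mm [-60.4 -27.5  28.5] rotvec [-0.0335 -0.9935  0.0325]
[ 0.36577043 -1.01056545 -1.08141718  0.297951   -0.53284419  1.19799811]
```

View pics/w7c.png

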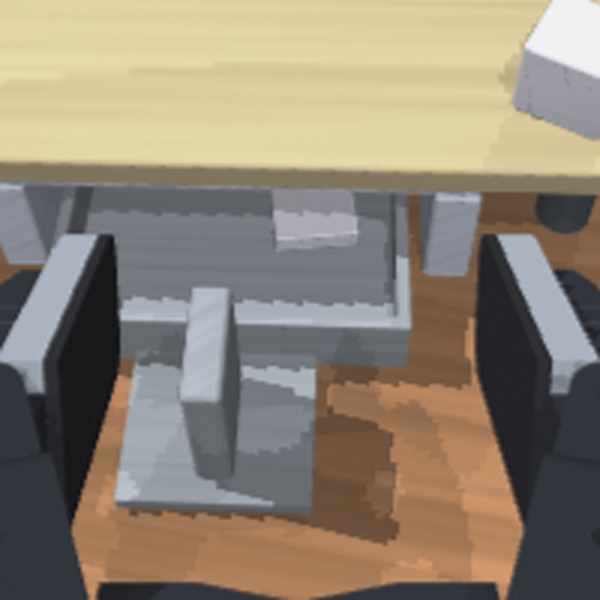

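The bracket's foot lies flat in the tray at crop (315,220), and the tray is clear of both cheeks. Joint 3 is at its stop, so I'm backing out of this pose now.

```bash
python3 -m pendant '[60,0.01,0,-0.02,0,-0.15,0,60,0.01,0,-0.02,0,-0.15,0,60,0.01,0,-0.02,0,-0.15,0,60,0,0,-0.02,0,-0.15,0,60,0,0,-0.02,0,-0.15,0,60,0,0,-0.02,0,-0.15,0,60,0,0,0,0,0,0]'
python3 - <<'E'
from h import *
s=observe();print(s['joint_pos'],s['ft_force'],s['qd'])
snap('scene','s8')
a,_=load('s5');b,_=load('s8')
cv2.imwrite('pics/s8c.png',cv2.resize(np.hstack([a[190:290,170:290],b[190:290,170:290]])[:,:,::-1],None,fx=3.3,fy=3.3,interpolation=cv2.INTER_CUBIC))
E
```

```text
clock: 17.82
eef_pos: [506.1, -53.7, 316.4]
orientation: [-3.136, -0.062, 0.181]
ft_force: [0.6, -0.1, -1.2]
finger_gap: 0.604
[ 2.91594281e-01 -2.28323623e-01 -1.10953189e-02  1.34015355e-03
 -1.72608694e+00  1.46025182e+00] [ 0.63168821 -0.12862764 -1.16640654] [ 0.0059665  -0.07133193 -0.0367176   0.00338898  0.01510822 -0.00525907]
```

View pics/s8c.png

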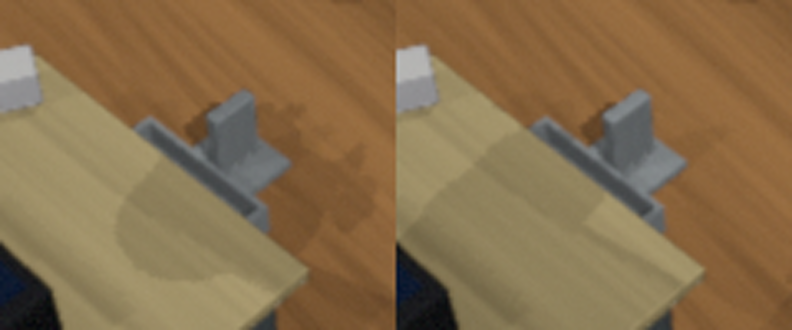

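Run:
```python
from h import *
g=lambda f: cv2.cvtColor(load(f)[0],cv2.COLOR_RGB2GRAY).astype(np.float32)
a,b,c=g('s4'),g('s5'),g('s8')
E_=np.array(get_calibration('scene')['extrinsics']);k=get_calibration('scene')
def px(p): q=E_@np.r_[p,1]; return np.array([k['fx']*q[0]/q[2],k['fy']*q[1]/q[2]])
print('px per +1mm riser x',px([632.1,0,20])-px([631.1,-.14,20]))
for (y,x) in [(244,238),(226,212),(230,222)]:
    t=a[y:y+20,x:x+24]
    for n in (b,c):
        s=n[y-4:y+24,x-4:x+28]; r=cv2.matchTemplate(cv2.resize(s,None,fx=8,fy=8,interpolation=2),cv2.resize(t,None,fx=8,fy=8,interpolation=2),cv2.TM_CCOEFF_NORMED)
        _,m,_,l=cv2.minMaxLoc(r); print(y,x,round(m,3),np.array(l)/8-4)
```

```text
px per +1mm riser x [-0.32905027  0.24728712]
244 238 0.964 [0.125 0.   ]
244 238 0.987 [0.125 0.   ]
226 212 0.975 [0.25 0.  ]
226 212 0.984 [0.25 0.  ]
230 222 0.817 [0.375 0.   ]
230 222 0.824 [0.25 0.  ]
```

Since the press was eased, the tray has come back only 0.4–0.8 mm out of roughly 2 mm of compression, so it is still touching the buffer. Handing in.

```bash
python3 -c "
from bench import *
print(job_done())"
```

```text
the job is handed in; nothing more can be done
None
```

The grey steel tray is in the bay against the buffer, and I handed the job in at about 18 s. I pinched its fin, lined it up with the bay and slid it in. The buffer met it with the back wall about 84 mm inside the mouth.

**Press:** I held about 9–10 N in the hand for roughly 1.6 s, which is about 7–8 N on the buffer after the 2–2.5 N of friction I felt beforehand. The highest reading was 10.3 N. I then eased off, let go and backed away.

**Last checks:**
- **Tray:** It sits straight between the cheeks. After letting go it came back about 0.4–0.8 mm of the roughly 2 mm compression, so it should still be touching the buffer. That is worked out from the pictures; I could not see the contact itself.
- **Parts:** The bracket's foot lies flat in the tray in a tilted wrist view. The grey cup is hidden under the deck, so I could not confirm directly that it is still standing. It was last seen standing just before the tray went in.
- **Other things on the bench:** A before-and-after comparison of the scene pictures shows none of them moved.

**Things that did not go cleanly:**
- While pressing, the hand tilted by up to 0.013 rad and bore down about 5 N. I corrected this before letting go.
- During the extra look into the bay, joint 3 read -1.081 rad against the stated limit of -1.08. I backed out straight away, but it may count as reaching or just passing its range.

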